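Stand the fallen furniture leg up in the stock bin

ROBOT

A 6-joint arm with a two-finger parallel gripper is mounted at the origin on the work surface. World frame = base frame: x ahead of the robot, y to its left, z up, the work surface at z = 0. Lengths are in m, angles in degrees, forces in N, time in s.
With the tool pointing down it reaches from about 0.35 to 0.95 m from the base axis. Payload 17.4 kg.
Tool frame: the origin (TCP) lies between the finger pads; the fingertips stand r.nose_length ahead of it and the grasp point (between the pads) lies 5 mm behind it (r.nose_length is the distance from the TCP to the fingertips, in m); z points along the fingers, y is the line along which they close (so a half turn about z gives the same grasp; the last joint's range is limited). The gripper opens to 93 mm and grips with 3 to 60 N. Pads are 15 mm wide; open, the fingers measure 128 mm over their backs; the gripper's body (75 mm by 188 mm) begins 65 mm behind the grasp point.
Start: joints at [-65.535, 6.646, 82.598, -0, 90.757, -2.166], TCP at [0.303, -0.603, 0.233] pointing down, gripper open.
Joint ranges: [-162.19, 162.19], [-47.58, 125.68], [4.15, 143.07], [-65.23, 245.23], [0.69, 171.88], [-170.13, 170.13]. Speed limits (degrees/s): [108.29, 108.29, 127.2, 180, 180, 180].

INTERFACE

Orientations are given as a 3x3 rotation matrix whose columns are the frame's x, y, z axes.
In Python, from cell import r gives the robot as it stands.
- The arm moves only by the tool arm_command, never from a script. Its argument "increments" is a list that holds one entry, the list of rows, each a list of 7 numbers: the shift along the tool's x, y, z in cm, then the turn, a rotation vector about the tool's x, y, z in rad, then the closure, from -1 (fully open) to 1 (shut). A call has 1 to 8 rows; each row is the pose to reach, as a shift and turn from the pose commanded when the call began, along the tool's axes at that moment; what a row does not reach only later rows make up. A row lasts 1/12 s, in which the tool goes at most 41.7 mm and 7.16 degrees, less where a joint would pass 70% of its speed; a pose out of reach is approached as far as the arm can. A call with a gripper value outside its range is refused whole. The fingers move at their own pace and stop on an object; "force" is the grip in N (left out, the last holds). Time passes only in rows, so rows that repeat a pose let the fingers close. It gives the time, the measured TCP pose, the force, the opening and the grip force at its end, in the units of the state.
- r.get_state(): the state, without advancing time (a new reading comes with each control period).
- r.capture(name): name is "side" or "top"; returns a dict with "img" (420x560x3 uint8, red, green, blue), "K" (3x3 intrinsics, pixels), "k1" (the pictures are not rectified: a ray, as slopes to the right and down, at radius r is drawn at 1 + k1 r^2 times it, then the intrinsics apply), "world_to_cam" (4x4, takes a point from world to camera coordinates). Camera axes: x right, y down, z forward; pixel columns grow to the right and rows downward; lengths in m; the calibration is good to about 2 mm. A picture is of the moment at which its call begins. There is no depth.
- r.close_job(): hands the job in; it is judged then, once.
The state is a dict: "time": time; "qpos": joint angles; "dq": joint speeds; "tau": joint torques, N m; "ee_pos": TCP position; "eef_rot": TCP orientation; "wrist_force": force on the tool from outside, world axes, zero at the start; "moment": the same for the moment, N m; "finger_gap": opening from 0.0 (shut) to 1.0 (fully open); "gripper_force": force on a finger pad.
Only numpy, scipy, OpenCV 4.12 (cv2) and the standard library are available. Lean on these libraries where they do the work, as an engineer would, in place of code of your own. Each camera call takes 0.05 s, during which the arm holds its last target. There are 200 camera calls.

TASK

One walnut furniture leg has toppled over in the long lane of the plywood stock bin. Tip it up inside the lane, without lifting it out of the bin, until it stands upright on its square foot, easing it down gently all the way rather than letting it fall or slap onto its foot. Leave the other legs standing and do not disturb the block and the tin on the board.

Things in the scene. Friction and masses are not known exactly. Their poses are not given: they have to be found in the camera images.
- bin: Fixed open plywood stock bin, 100 mm high, floor and walls 8 mm thick, left or right of the table's middle, turned up to 0.3 rad. Origin on the table under the centre of its long lane; y runs along the lane, x across, z up. Lane inside: x -70 to 70, y -175 to 175 mm. Beside it, behind a wall as high, a bay (x 78 to 148 mm, as long) holds the other two legs.
- lane_floor (a point): Centre of the lane's floor, 8 mm above the table and 92 mm below the wall tops; axes as the bin.
- leg_mid (a point): The toppled dark wooden leg, 200 mm long, 0.2 to 0.34 kg: point on its axis, half-way along. z runs along the leg from foot to thin end, x and y are square to the block. Foot end: square block 60 x 60, 90 mm long; then a round shank tapers from 34 to 22 mm diameter (two beads by the block are for looks). Centre of mass about 62 mm from the foot.
- leg_foot (a point): Centre of the leg's square foot face; axes as leg_mid. The foot points to the lane's -y end wall and starts 10 to 40 mm from it: less than the 60 mm the block needs to turn over its lower edge, so the leg must shift along the floor as it is tipped.
- leg_top (a point): Centre of the leg's thin end face; axes as leg_mid. Toppled, the leg lies on a side of its block, the shank level in the air with its underside 13 to 19 mm above the lane floor, and 110 to 140 mm free beyond the thin end. Let go when lifted past about 64 degrees it slaps down at over 3 rad/s (too hard), or hangs wedged if its block still leans on the end wall: hold or guide it.
- leg_b_mid (a point): Bystander: second leg, same shape, standing in the side bay; point on its axis half-way up.
- leg_c_mid (a point): Bystander: third leg, same shape, standing in the side bay; point on its axis half-way up.
- block_mid (a point): Bystander: loose dark wood block 85 x 75 x 30 mm lying on a dark wooden serving board (20 mm thick, about 280 x 160 mm) on the other side of the table; its centre.
- tin_mid (a point): Bystander: loose wax tin, 60 mm diameter, 55 mm high, standing on the same board; its centre.
Mind the look-alikes: they are no part of the job. Leave any red look-alike of the part that bears leg_mid alone.

How it is judged (in metres and radians):
On the way:
1. the leg is raised more than half-way towards upright, its foot still down in the lane (angle between leg_mid's own z axis and vertical below 0.75 rad and z of leg_foot in the frame of bin below 0.06 m), for 0.1 s.
At the end, for the whole second after the job is handed in: The leg stands at rest on its square foot on the floor of the lane, upright to 0.06 rad, released; the two other legs still stand upright in the side bay (angle between each of leg_mid, leg_b_mid, leg_c_mid's own z axis and vertical below 0.06 rad and z of leg_foot in the frame of bin below 0.014 m and x of leg_foot in the frame of bin between -0.07 and 0.07 m and y of leg_foot in the frame of bin between -0.175 and 0.175 m and linear speed of leg below 0.02 m/s); the robot touches nothing.
It fails at once if the leg turns faster than 3 rad/s (it was let fall or slap down) (angular speed of leg above 3 rad/s).
It fails at once if the leg's foot is lifted above the bin's walls (z of leg_foot in the frame of bin above 0.1 m).
It fails at once if another leg is knocked over (angle between any of leg_b_mid, leg_c_mid's own z axis and vertical above 0.2 rad).
It fails at once if the block or the tin is moved more than 25 mm (distance of any of block_mid, tin_mid from where it was at the start of the episode above 0.025 m).
It also fails if it takes over 51 s, if anything falls off the work surface, if the arm or the gripper's body presses on something with over 40 N, if the wrist force passes 120 N, or if a joint passes its speed limit or range.

## Working session

There is one attempt and no reset: what is moved stays moved. The work goes in short steps, Python scripts to look and compute and a tool call to move; the robot and the scene stay as the last step left them, time stands still between calls to the robot, and variables do not carry over. Pictures are saved under pics/ and viewed, at most 13 in all, crops included, and the job is handed in when it is done.

Besides the shell and the picture viewer there is one more tool, called as name(argument=value, ...), one argument or row to a line, values as JSON. arm_command: Moves the arm, as the interface text tells. Its arguments: {"type":"object","properties":{"increments":{"type":"array","items":{"type":"array","items":{"type":"array","items":{"type":"number"}}}},"force":{"type":"number"}},"required":["increments"]}

```bash
mkdir -p pics; ls; python3 - <<'E'
from cell import r
import cv2
print(r.get_state(), r.nose_length)
for n in("top","side"):
    c=r.capture(n); cv2.imwrite(f"pics/{n}0.png",c["img"][:,:,::-1]); print(n,c["K"],c["k1"],c["world_to_cam"])
E
```

```text
pics
{'time': 0.0, 'qpos': array([-6.55348468e+01,  6.67411282e+00,  8.26363676e+01, -4.90038180e-04,
        9.07563064e+01, -2.16329771e+00]), 'dq': array([ 0.00995763, -0.1056682 , -0.10041068,  0.00118202, -0.13661999,
       -0.02107369]), 'tau': array([ 1.25431219e-03, -7.21248794e+01, -6.22616386e+01,  7.80502358e-02,
        2.37686868e-02, -6.39363634e-05]), 'ee_pos': array([ 0.3024733 , -0.60322077,  0.23189857]), 'eef_rot': array([[ 8.93931844e-01,  4.48202653e-01, -4.90526216e-04],
       [ 4.48202920e-01, -8.93931219e-01,  1.05744854e-03],
       [ 3.54545437e-05, -1.16514221e-03, -9.99999321e-01]]), 'wrist_force': array([-0.67354542, -0.1441558 ,  0.5099527 ]), 'moment': array([ 0.01496367, -0.04145175,  0.0136039 ]), 'gripper_force': 0.0, 'finger_gap': 0.9997155840176555} 0.014
top [[445.7028829    0.         289.11472798]
 [  0.         445.7028829  213.90710625]
 [  0.           0.           1.        ]] -0.1284041960842486 [[-2.87342799e-02 -9.99587078e-01 -1.17050668e-04 -3.74085939e-02]
 [-9.72715030e-01  2.79887809e-02 -2.30308703e-01  4.59065050e-01]
 [ 2.30216879e-01 -6.50389779e-03 -9.73117612e-01  1.22851640e+00]
 [ 0.00000000e+00  0.00000000e+00  0.00000000e+00  1.00000000e+00]]
side [[511.91545614   0.         279.12955606]
 [  0.         511.91545614 216.96338563]
 [  0.           0.           1.        ]] -0.055128539933513986 [[-0.8881297  -0.45948357 -0.01002472  0.36675266]
 [-0.35230179  0.69464288 -0.62717997  0.22008472]
 [ 0.29514249 -0.55348543 -0.77880985  1.24865873]
 [ 0.          0.          0.          1.        ]]
```

View pics/top0.png

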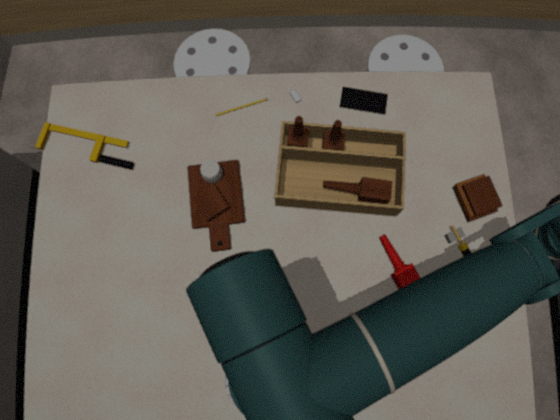

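View pics/side0.png

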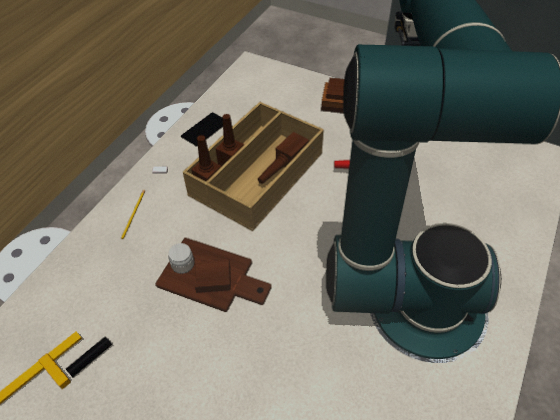

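The top view shows these candidates:
- A toppled dark leg in the lane, about (357,188), foot to the right at (390,190) and thin end at (324,185).
- The red look-alike at (400,262).
- Two standing legs at (298,133) and (335,135).
- The dark block on the board at (210,205).
- A wood pile at (478,197).

The one to tip is the lane leg at (357,188). The close crop below checks that choice.

```bash
cat > h.py <<'E'
import numpy as np, cv2
from cell import r
def dist(c): return np.array([c["k1"],0,0,0,0.])
def ray(c,p):
    u=cv2.undistortPoints(np.array([[p]],float),c["K"],dist(c))[0,0]
    W=c["world_to_cam"]; R=W[:3,:3]; return -R.T@W[:3,3], R.T@np.array([u[0],u[1],1.])
def onz(c,p,z):
    o,d=ray(c,p); return o+d*(z-o[2])/d[2]
def proj(c,P):
    W=c["world_to_cam"]
    return cv2.projectPoints(np.array(P,float).reshape(-1,3),cv2.Rodrigues(W[:3,:3])[0],W[:3,3],c["K"],dist(c))[0][:,0]
def tri(c1,p1,c2,p2):
    o1,d1=ray(c1,p1);o2,d2=ray(c2,p2)
    s=np.linalg.lstsq(np.c_[d1,-d2],o2-o1,rcond=None)[0]
    a,b=o1+d1*s[0],o2+d2*s[1]; return (a+b)/2,np.linalg.norm(a-b)
E
python3 - <<'E'
from h import *
i=cv2.imread("pics/top0.png"); j=cv2.imread("pics/side0.png")
a=cv2.resize(i[112:222,265:415],None,fx=5,fy=5,interpolation=cv2.INTER_CUBIC)
cv2.imwrite("pics/crop_top.png",a)
b=cv2.resize(j[95:235,175:335],None,fx=4,fy=4,interpolation=cv2.INTER_CUBIC)
cv2.imwrite("pics/crop_side.png",b)
E
```

```text
(no output)
```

View pics/crop_top.png

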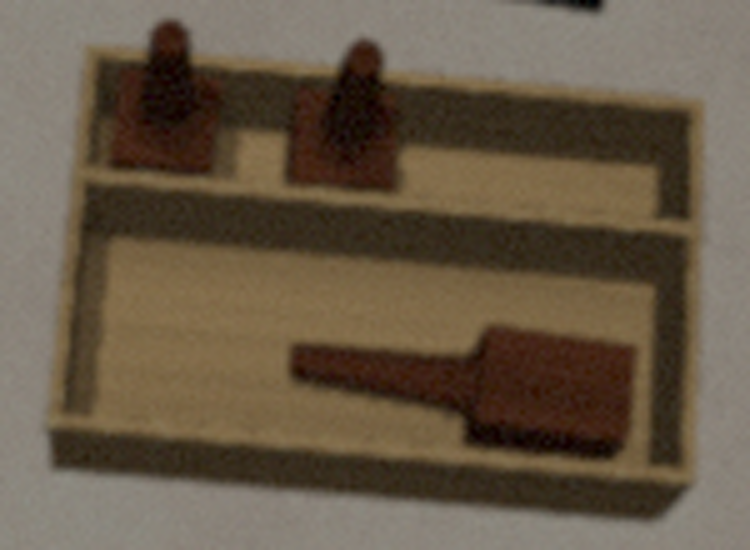

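View pics/crop_side.png

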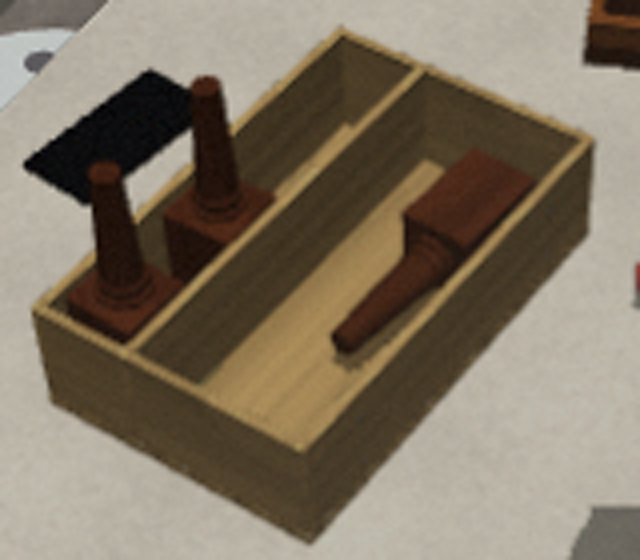

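The crops confirm the toppled leg. In the top crop its block spans (487,327)-(636,345)-(622,440) and the thin end is at (293,362). It is the dark one in the long lane, and its foot is at the right-hand end wall. Next I convert these to positions.

```bash
python3 - <<'E'
from h import *
np.set_printoptions(precision=4,suppress=True)
t=r.capture("top");s=r.capture("side")
T=lambda x,y:((x-2)/5+265,(y-2)/5+112)
S=lambda x,y:((x-1.5)/4+175,(y-1.5)/4+95)
C={}
for n,p,q in[("FL",(88,47),(36,308)),("FR",(703,100),(343,29)),("NR",(690,478),(594,140)),("NL",(50,425),(306,450))]:
    C[n]=onz(t,T(*p),.1); print(n,C[n],onz(s,S(*q),.1),tri(t,T(*p),s,S(*q)))
src=np.array([[156,183],[156,-183],[-78,-183],[-78,183]])/1e3
dst=np.array([(onz(t,T(*p),.1)+onz(s,S(*q),.1))[:2]/2 for p,q in[((88,47),(36,308)),((703,100),(343,29)),((690,478),(594,140)),((50,425),(306,450))]])
a=src-src.mean(0);b=dst-dst.mean(0)
th=np.arctan2((a[:,0]*b[:,1]-a[:,1]*b[:,0]).sum(),(a*b).sum())
R=np.array([[np.cos(th),-np.sin(th)],[np.sin(th),np.cos(th)]]);o=dst.mean(0)-R@src.mean(0)
print("yaw",th,"org",o,"res",dst-(src@R.T+o))
np.savez("bin.npz",th=th,o=o,R=R)
B=lambda P:(R.T@(P[:2]-o)).round(4)
for n,p in[("bFL",(487,327)),("bFR",(636,345)),("bNR",(628,438)),("bNL",(468,425))]:print(n,B(onz(t,T(*p),.068)))
for n,q in[("bFL",(405,212)),("bFR",(477,150)),("bNR",(538,187)),("bNL",(460,253))]:print(n,"side",B(onz(s,S(*q),.068)))
print("tip top",B(onz(t,T(293,362),.038)),"side",B(onz(s,S(343,342),.038)),"tri",tri(t,T(293,362),s,S(343,342)))
for n,q in[("b",(206,86)),("c",(103,172))]:print(n,B(onz(s,S(*q),.208)))
E
```

```text
FL [ 0.7271 -0.0381  0.1   ] [ 0.7272 -0.0374  0.1   ] (array([ 0.7277, -0.038 ,  0.0992]), np.float64(0.0002978075146572702))
FR [ 0.6854 -0.3983  0.1   ] [ 0.683  -0.3969  0.1   ] (array([ 0.6852, -0.3989,  0.0982]), np.float64(0.0018128914638325928))
NR [ 0.457  -0.3688  0.1   ] [ 0.4553 -0.3668  0.1   ] (array([ 0.4571, -0.3697,  0.0973]), np.float64(0.001153003967786096))
NL [ 0.4977 -0.0111  0.1   ] [ 0.4987 -0.0103  0.1   ] (array([ 0.4985, -0.011 ,  0.099 ]), np.float64(0.0011171282296372279))
yaw -0.11965765750204649 org [ 0.5527 -0.1988] res [[-0.0023 -0.002 ]
 [-0.0016  0.0015]
 [ 0.0027  0.0034]
 [ 0.0011 -0.0029]]
bFL [ 0.014  -0.0659]
bFR [ 0.0113 -0.1537]
bNR [-0.0454 -0.151 ]
bNL [-0.0463 -0.0579]
bFL side [ 0.0156 -0.0654]
bFR side [ 0.0085 -0.1516]
bNR side [-0.0517 -0.1425]
bNL side [-0.0418 -0.0521]
tip top [-0.0084  0.0438] side [-0.0052  0.0443] tri (array([ 0.5511, -0.1539,  0.0384]), np.float64(0.0030531353658984736))
b [0.1127 0.0281]
c [0.116  0.1331]
```

```bash
cat >> h.py <<'E'
from scipy.spatial.transform import Rotation as Ro
try:
    b=np.load("bin.npz"); RB=np.eye(3); RB[:2,:2]=b["R"]; OB=np.r_[b["o"],0]
except Exception: pass
def tool(yaw,tilt,roll=0):
    """tool axes in bin frame: y across lane (+x bin) turned by yaw, tilt 0 = down, 90 = pointing to +y"""
    d=np.array([[0,1,0],[1,0,0],[0,0,-1.]])
    return RB@Ro.from_euler('z',yaw).as_matrix()@d@Ro.from_euler('y',np.radians(tilt)).as_matrix()
def go(p,yaw,tilt):
    s=r.get_state(); R=s["eef_rot"]
    P=OB+RB@np.array(p); G=tool(yaw,tilt)
    np.set_printoptions(precision=3,suppress=True)
    print("cm",R.T@(P-s["ee_pos"])*100,"rv",Ro.from_matrix(R.T@G).as_rotvec(),"world",P)
def where():
    s=r.get_state(); q=RB.T@(s["ee_pos"]-OB); np.set_printoptions(precision=3,suppress=True)
    print("t",s["time"],"bin",q,"q",s["qpos"],"F",s["wrist_force"],"gap",s["finger_gap"],s["gripper_force"])
E
python3 -c "
from h import *
go((-.011,.026,.30),-.05,0)"
```

```text
cm [ 41.014 -27.723  -6.761] rv [-0.001 -0.    -0.936] world [ 0.545 -0.172  0.3  ]
```

arm_command(
  increments=[
    [[41.0,-27.7,-6.8,0,0,-0.936,0],[41.0,-27.7,-6.8,0,0,-0.936,0],[41.0,-27.7,-6.8,0,0,-0.936,0],[41.0,-27.7,-6.8,0,0,-0.936,0],[41.0,-27.7,-6.8,0,0,-0.936,0],[41.0,-27.7,-6.8,0,0,-0.936,0],[41.0,-27.7,-6.8,0,0,-0.936,0],[41.0,-27.7,-6.8,0,0,-0.936,0]],
  ],
  force=40,
)

```text
time: 0.87
ee_pos: [0.4647, -0.3136, 0.2784]
eef_rot: [[0.162, 0.987, 0.0], [0.987, -0.162, -0.0], [-0.0, 0.0, -1.0]]
wrist_force: [0.1, 0.2, -0.8]
finger_gap: 0.514
gripper_force: 0.0
```

```bash
python3 -c "
from h import *
where();go((-.011,.026,.30),-.05,0);go((-.011,-.06,.32),-.05,60)"
```

```text
t 0.8667 bin [-0.074 -0.124  0.278] q [-36.616  -8.141  93.041   0.001  95.086 -27.284] F [ 0.144  0.182 -0.822] gap 0.5143395574086365 0.0
cm [15.302  5.608 -2.163] rv [0.    0.    0.007] world [ 0.545 -0.172  0.3  ]
cm [ 6.71   5.98  -4.163] rv [-0.003  1.047  0.006] world [ 0.535 -0.257  0.32 ]
```

arm_command(
  increments=[
    [[6.7,6.0,-6,0,0.12,0,0],[6.7,6.0,-6,0,0.24,0,0],[6.7,6.0,-6,0,0.36,0,0],[6.7,6.0,-6,0,0.48,0,0],[6.7,6.0,-6,0,0.6,0,0],[6.7,6.0,-6,0,0.72,0,0],[6.7,6.0,-6,0,0.84,0,0],[6.7,6.0,-6,0,0.96,0,0]],
  ],
)

```text
time: 1.53
ee_pos: [0.5347, -0.2602, 0.3385]
eef_rot: [[0.096, 0.985, 0.14], [0.561, -0.17, 0.81], [0.822, 0.001, -0.569]]
wrist_force: [0.2, 0.0, -0.3]
finger_gap: 0.498
gripper_force: 0.0
```

```bash
python3 -c "
from h import *
where();go((-.011,-.06,.24),-.05,90)"
```

```text
t 1.5333 bin [-0.011 -0.063  0.339] q [-47.069   9.874  80.725  48.733 119.459 -23.999] F [ 0.243  0.038 -0.278] gap 0.4980142579477162 0.0
cm [-7.922 -0.069  5.863] rv [0.001 0.605 0.001] world [ 0.535 -0.257  0.24 ]
```

arm_command(
  increments=[
    [[-7.9,0,5.9,0,0.12,0,0],[-7.9,0,5.9,0,0.24,0,0],[-7.9,0,5.9,0,0.36,0,0],[-7.9,0,5.9,0,0.48,0,0],[-7.9,0,5.9,0,0.605,0,0],[-7.9,0,5.9,0,0.605,0,0]],
  ],
)

```text
time: 2.03
ee_pos: [0.5346, -0.2565, 0.2352]
eef_rot: [[0.006, 0.985, 0.17], [-0.007, -0.17, 0.985], [1.0, -0.007, 0.006]]
wrist_force: [0.1, 0.5, -1.3]
finger_gap: 0.501
gripper_force: 0.0
```

```bash
python3 -c "
from h import *
where();go((-.011,.026,.20),-.05,0)"
```

```text
t 2.0333 bin [-0.011 -0.059  0.235] q [-50.08   24.44   89.112  71.627 126.515 -29.144] F [ 0.077  0.487 -1.326] gap 0.5006274254687091 0.0
cm [-3.573 -0.408  8.515] rv [-0.005 -1.576 -0.006] world [ 0.545 -0.172  0.2  ]
```

arm_command(
  increments=[
    [[2.4,-0.4,8.5,0,-0.12,0,0],[2.4,-0.4,8.5,0,-0.24,0,0],[2.4,-0.4,8.5,0,-0.36,0,0],[2.4,-0.4,8.5,0,-0.48,0,0],[2.4,-0.4,8.5,0,-0.6,0,0],[2.4,-0.4,8.5,0,-0.72,0,0],[2.4,-0.4,8.5,0,-0.84,0,0],[2.4,-0.4,8.5,0,-0.96,0,0]],
  ],
)

```text
time: 2.7
ee_pos: [0.5458, -0.1734, 0.2654]
eef_rot: [[0.138, 0.985, 0.099], [0.818, -0.17, 0.55], [0.559, 0.005, -0.829]]
wrist_force: [-0.1, 0.1, -1.0]
finger_gap: 0.503
gripper_force: 0.0
```

```bash
python3 -c "
from h import *
where();go((-.011,.026,.26),-.05,0)"
```

```text
t 2.7 bin [-0.01   0.024  0.265] q [-35.082  -0.582  91.634  31.325 102.685 -22.12 ] F [-0.061  0.147 -1.034] gap 0.5033954264628606 0.0
cm [-0.169 -0.121  0.536] rv [ 0.006 -0.593  0.001] world [ 0.545 -0.172  0.26 ]
```

arm_command(
  increments=[
    [[-0.2,-0.1,0.5,0,-0.12,0,0],[-0.2,-0.1,0.5,0,-0.24,0,0],[-0.2,-0.1,0.5,0,-0.36,0,0],[-0.2,-0.1,0.5,0,-0.48,0,0],[-0.2,-0.1,0.5,0.006,-0.593,0,0],[-0.2,-0.1,0.5,0.006,-0.593,0,0],[-0.2,-0.1,0.5,0.006,-0.593,0,0]],
  ],
)

```text
time: 3.28
ee_pos: [0.5454, -0.1699, 0.2597]
eef_rot: [[0.165, 0.986, 0.0], [0.986, -0.165, 0.011], [0.011, -0.002, -1.0]]
wrist_force: [0.6, -1.1, -0.5]
finger_gap: 0.5
gripper_force: 0.0
```

```bash
python3 -c "
from h import *
where();go((-.011,.026,.12),-.05,0);go((-.011,.026,.042),-.05,0)
for n in('top','side'):
  c=r.capture(n); cv2.imwrite(f'pics/{n}1.png',c['img'][:,:,::-1])
a=cv2.imread('pics/top1.png')[100:230,255:425];b=cv2.imread('pics/side1.png')[60:220,150:350]
f=lambda i:cv2.resize(i,(400,int(400*i.shape[0]/i.shape[1])),interpolation=cv2.INTER_CUBIC)
a,b=f(a),f(b);h=max(len(a),len(b));o=np.zeros((h,800,3),np.uint8);o[:len(a),:400]=a;o[:len(b),400:]=b
cv2.imwrite('pics/pair1.png',o)"
```

```text
t 3.2833 bin [-0.011  0.028  0.26 ] q [-20.176  -6.53   93.3     0.617  93.451 -10.67 ] F [ 0.57  -1.113 -0.534] gap 0.49999709180093027 0.0
cm [-0.338  0.007 13.963] rv [-0.002 -0.011  0.004] world [ 0.545 -0.172  0.12 ]
cm [-0.426  0.021 21.763] rv [-0.002 -0.011  0.004] world [ 0.545 -0.172  0.042]
```

View pics/pair1.png

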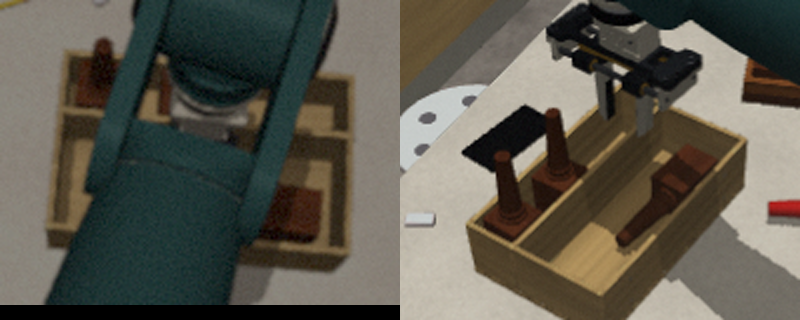

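The pair shows the top view mostly hidden by the arm. In the side view the open fingers, at about (625,110), hang above the lane in line with the untouched leg, and the standing legs are clear of them. I go down now.

arm_command(
  increments=[
    [[-0.4,0,4,0,-0.011,0.004,0],[-0.4,0,8,0,-0.011,0.004,0],[-0.4,0,12,0,-0.011,0.004,0],[-0.4,0,15,0,-0.011,0.004,0],[-0.4,0,17,0,-0.011,0.004,0],[-0.4,0,18,0,-0.011,0.004,0],[-0.4,0,19,0,-0.011,0.004,0],[-0.4,0,19,0,-0.011,0.004,0]],
  ],
)

```text
time: 4.05
ee_pos: [0.5432, -0.1728, 0.0666]
eef_rot: [[0.173, 0.985, -0.006], [0.985, -0.172, 0.003], [0.002, -0.007, -1.0]]
wrist_force: [-0.4, 0.3, -0.7]
finger_gap: 0.502
gripper_force: 0.0
```

```bash
python3 -c "
from h import *
where();go((-.011,.026,.042),-.05,0)
c=r.capture('side'); cv2.imwrite('pics/s2.png',cv2.resize(c['img'][85:235,180:340,::-1],None,fx=4,fy=4,interpolation=cv2.INTER_CUBIC))"
```

```text
t 4.05 bin [-0.013  0.025  0.067] q [-20.223  -0.662 105.974   0.027  75.095 -10.297] F [-0.406  0.285 -0.722] gap 0.5019513795254891 0.0
cm [0.134 0.165 2.46 ] rv [-0.007 -0.002 -0.004] world [ 0.545 -0.172  0.042]
```

View pics/s2.png

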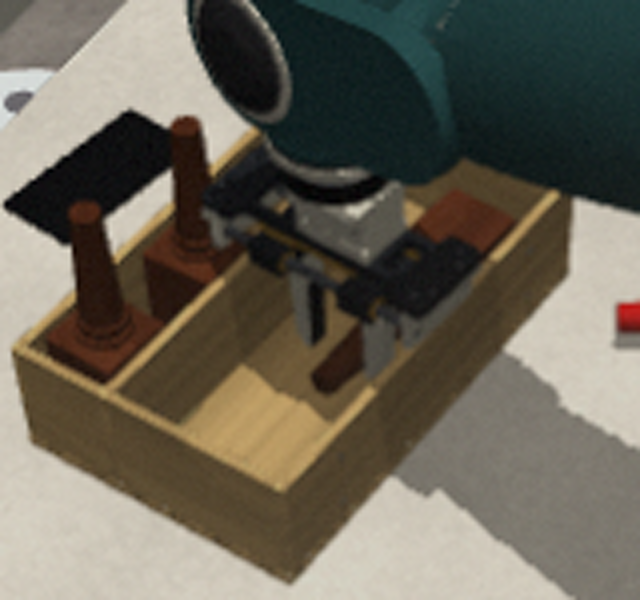

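The side crop shows the fingers at (310,310) and (378,345) straddling the shank just behind its tip at (330,375). The gripper body's end, at (215,215), is clear of the leg at (190,230). I finish the descent, then close.

arm_command(
  increments=[
    [[0,0.1,0.8,0,0,0,0],[0,0.1,1.5,0,0,0,0],[0,0.1,2.0,0,0,0,0],[0,0.1,2.4,0,0,0,0],[0,0.1,2.4,0,0,0,0.2],[0,0.1,2.4,0,0,0,0.4],[0,0.1,2.4,0,0,0,0.5],[0,0.1,2.4,0,0,0,0.6]],
  ],
  force=50,
)

```text
time: 4.77
ee_pos: [0.5447, -0.1724, 0.0441]
eef_rot: [[0.171, 0.985, -0.005], [0.985, -0.171, 0.002], [0.001, -0.005, -1.0]]
wrist_force: [0.4, 0.2, -1.1]
finger_gap: 0.266
gripper_force: 9.4
```

arm_command(
  increments=[
    [[0,0,0,0,0,0,1],[0,0,0,0,0,0,1],[0,0,0,0,0,0,1],[0,0,0,0,0,0,1]],
  ],
  force=50,
)

```text
time: 5.1
ee_pos: [0.5447, -0.1723, 0.0439]
eef_rot: [[0.171, 0.985, -0.005], [0.985, -0.171, 0.002], [0.001, -0.005, -1.0]]
wrist_force: [1.3, -0.1, 2.2]
finger_gap: 0.249
gripper_force: 49.9
```

```bash
python3 -c "
from h import *
where()"
```

```text
t 5.1 bin [-0.011  0.025  0.044] q [-20.12    0.682 106.899   0.006  72.717 -10.256] F [ 1.284 -0.138  2.229] gap 0.24943987304654702 49.938965184555855
```

```bash
cat > plan.py <<'E'
from h import *
u,v,zf=.181,.036,.0095
def pose(a):
    k=np.clip(a/60,0,1); py=-.156+.10*(3*k*k-2*k**3); t=np.radians(a)
    return np.array([-.011,py+u*np.cos(t)-v*np.sin(t),zf+u*np.sin(t)+v*np.cos(t)])
if __name__=="__main__":
    np.set_printoptions(precision=2,suppress=True)
    for s in(0,24,48,72):
        T0=RB.T@tool(-.05,s)
        for a in range(s+3,min(s+25,91),3): print(s,a,(T0.T@(pose(a)-pose(s))*100).round(2),round(np.radians(a-s),3))
E
python3 plan.py
```

```text
0 3 [-0.14  0.01 -0.94] 0.052
0 6 [-0.2   0.01 -1.87] 0.105
0 9 [-0.18  0.01 -2.79] 0.157
0 12 [-0.1   0.01 -3.68] 0.209
0 15 [ 0.01 -0.   -4.56] 0.262
0 18 [ 0.16 -0.01 -5.42] 0.314
0 21 [ 0.32 -0.02 -6.25] 0.367
0 24 [ 0.49 -0.02 -7.05] 0.419
24 27 [ 0.46 -0.01 -0.64] 0.052
24 30 [ 0.88 -0.01 -1.27] 0.105
24 33 [ 1.25 -0.02 -1.88] 0.157
24 36 [ 1.56 -0.02 -2.48] 0.209
24 39 [ 1.8  -0.02 -3.07] 0.262
24 42 [ 1.95 -0.01 -3.66] 0.314
24 45 [ 2.   -0.   -4.25] 0.367
24 48 [ 1.94  0.01 -4.84] 0.419
48 51 [ 0.08  0.02 -0.62] 0.052
48 54 [ 0.03  0.05 -1.31] 0.105
48 57 [-0.14  0.08 -2.07] 0.157
48 60 [-0.45  0.12 -2.91] 0.209
48 63 [-0.85  0.17 -3.79] 0.262
48 66 [-1.3   0.22 -4.64] 0.314
48 69 [-1.79  0.26 -5.47] 0.367
48 72 [-2.33  0.31 -6.27] 0.419
72 75 [-0.21  0.05 -0.94] 0.052
72 78 [-0.47  0.1  -1.87] 0.105
72 81 [-0.78  0.14 -2.78] 0.157
72 84 [-1.14  0.19 -3.68] 0.209
72 87 [-1.55  0.24 -4.56] 0.262
72 90 [-2.    0.29 -5.41] 0.314
```

arm_command(
  increments=[
    [[-0.14,0,-0.94,0,0.052,0,1],[-0.2,0,-1.87,0,0.105,0,1],[-0.18,0,-2.79,0,0.157,0,1],[-0.1,0,-3.68,0,0.209,0,1],[0,0,-4.56,0,0.262,0,1],[0.16,0,-5.42,0,0.314,0,1],[0.32,0,-6.25,0,0.367,0,1],[0.49,0,-7.05,0,0.419,0,1]],
  ],
  force=60,
)

```text
time: 5.77
ee_pos: [0.5455, -0.1678, 0.1146]
eef_rot: [[0.159, 0.985, 0.065], [0.898, -0.171, 0.405], [0.41, -0.006, -0.912]]
wrist_force: [-0.5, -0.5, -2.3]
finger_gap: 0.248
gripper_force: 59.8
```

```bash
python3 -c "
from plan import *
where();print(pose(24),r.get_state()['moment'])
c=r.capture('side'); cv2.imwrite('pics/s3.png',cv2.resize(c['img'][70:235,180:360,::-1],None,fx=3.5,fy=3.5,interpolation=cv2.INTER_CUBIC))"
```

```text
t 5.7667 bin [-0.011  0.03   0.115] q [-30.812   1.534 101.535  22.434  86.63  -24.128] F [-0.525 -0.531 -2.279] gap 0.24787250448013112 59.808285854160204
[-0.011  0.03   0.116] [-0.346  0.007 -0.024]
```

View pics/s3.png

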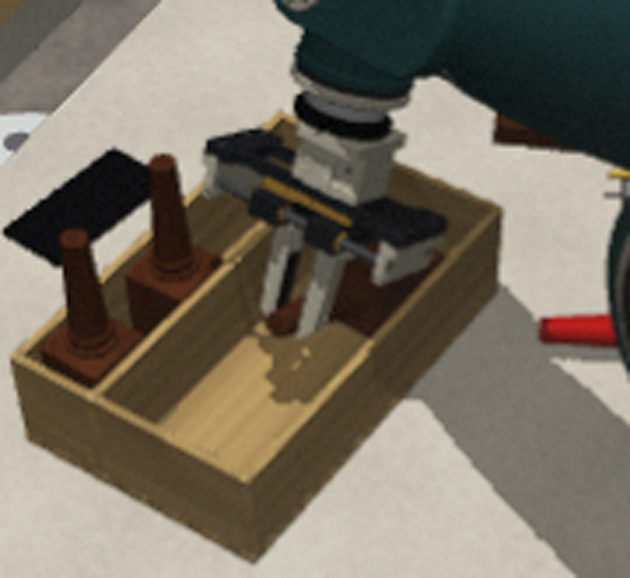

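The crop shows the shank tip held between the pads at (285,325), with the other legs untouched. The wrist carries the full weight of 2.3 N and a moment of 0.35 Nm, so the grip is rigid. I continue.

arm_command(
  increments=[
    [[0.46,0,-0.64,0,0.052,0,1],[0.88,0,-1.27,0,0.105,0,1],[1.25,0,-1.88,0,0.157,0,1],[1.56,0,-2.48,0,0.209,0,1],[1.8,0,-3.07,0,0.262,0,1],[1.95,0,-3.66,0,0.314,0,1],[2.0,0,-4.25,0,0.367,0,1],[1.94,0,-4.84,0,0.419,0,1]],
  ],
)

```text
time: 6.48
ee_pos: [0.5455, -0.1697, 0.1661]
eef_rot: [[0.119, 0.985, 0.123], [0.657, -0.171, 0.734], [0.745, -0.006, -0.667]]
wrist_force: [-0.2, -0.9, -2.2]
finger_gap: 0.248
gripper_force: 59.8
```

```bash
python3 -c "
from plan import *
where();print(pose(48),r.get_state()['moment']);go(pose(48),-.05,48)"
```

```text
t 6.4833 bin [-0.011  0.028  0.166] q [-39.095   7.072  97.543  41.254 100.782 -30.542] F [-0.239 -0.935 -2.199] gap 0.2475985087438205 59.78907491080463
[-0.011  0.028  0.168] [-0.599  0.078  0.025]
cm [ 0.145 -0.036 -0.143] rv [-0.002 -0.002 -0.006] world [ 0.545 -0.17   0.168]
```

arm_command(
  increments=[
    [[0.1,0,-0.65,0,0.052,0,1],[0.05,0,-1.35,0,0.105,0,1],[-0.12,0,-2.1,0,0.157,0,1],[-0.43,0,-2.95,0,0.209,0,1],[-0.83,0,-3.85,0,0.262,0,1],[-1.28,0,-4.7,0,0.314,0,1],[-1.77,0,-5.5,0,0.367,0,1],[-2.3,0,-6.3,0,0.419,0,1]],
  ],
)

```text
time: 7.15
ee_pos: [0.5349, -0.2313, 0.1905]
eef_rot: [[0.059, 0.985, 0.161], [0.301, -0.171, 0.938], [0.952, -0.007, -0.307]]
wrist_force: [0.8, -0.3, -3.1]
finger_gap: 0.248
gripper_force: 59.8
```

```bash
python3 -c "
from plan import *
where();print(pose(72),r.get_state()['moment']);go(pose(72),-.05,72)
c=r.capture('side'); cv2.imwrite('pics/s4.png',cv2.resize(c['img'][50:235,180:380,::-1],None,fx=3.2,fy=3.2,interpolation=cv2.INTER_CUBIC))"
```

```text
t 7.15 bin [-0.014 -0.034  0.191] q [-47.855  18.733  91.82   56.618 116.27  -34.328] F [ 0.819 -0.341 -3.094] gap 0.24815709098367678 59.765766694326885
[-0.011 -0.034  0.193] [-0.846  0.076 -0.02 ]
cm [ 0.22   0.276 -0.047] rv [ 0.    -0.003 -0.008] world [ 0.538 -0.232  0.193]
```

View pics/s4.png

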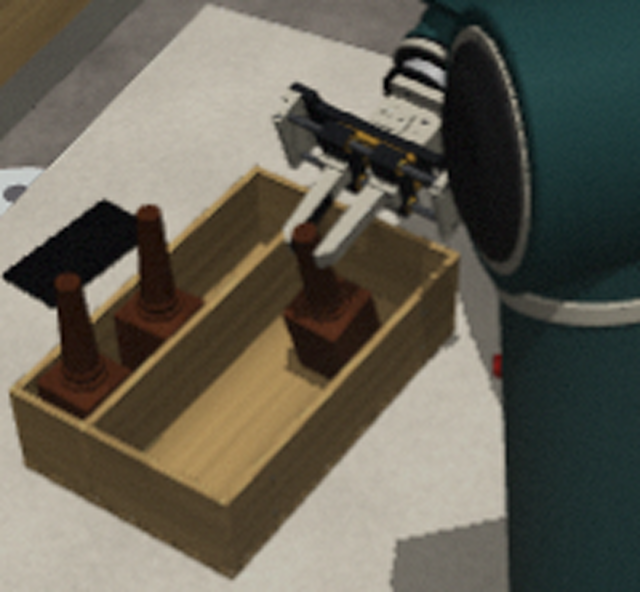

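The crop shows the leg at about 72° in the lane, tip at (305,235) and block at (333,325), clear of the end wall. It is turning with the tool. I do the last 18°, kept about 2 mm up.

arm_command(
  increments=[
    [[0,0,-0.95,0,0.052,0,1],[-0.3,0,-1.9,0,0.105,0,1],[-0.6,0,-2.8,0,0.157,0,1],[-0.95,0,-3.7,0,0.209,0,1],[-1.35,0,-4.6,0,0.262,0,1],[-1.8,0,-5.45,0,0.311,0,1],[-1.8,0,-5.45,0,0.311,0,1],[-1.8,0,-5.45,0,0.311,0,1]],
  ],
)

```text
time: 7.87
ee_pos: [0.5254, -0.2872, 0.1897]
eef_rot: [[0.009, 0.985, 0.171], [0.002, -0.171, 0.985], [1.0, -0.008, -0.004]]
wrist_force: [0.7, -0.4, -2.7]
finger_gap: 0.245
gripper_force: 59.8
```

```bash
python3 -c "
from plan import *
where();print(pose(90),r.get_state()['moment']);go(pose(90),-.05,90)
o=[]
for n in('side','top'):
  c=r.capture(n); i=c['img'][:,:,::-1]; i=i[50:235,180:380] if n=='side' else i[90:230,250:430]
  o.append(cv2.resize(i,(400,370),interpolation=cv2.INTER_CUBIC))
cv2.imwrite('pics/s5.png',np.hstack(o))"
```

```text
t 7.8667 bin [-0.017 -0.091  0.19 ] q [-52.162  29.102  87.275  67.783 126.963 -33.504] F [ 0.712 -0.44  -2.654] gap 0.24487138051095433 59.76477522868663
[-0.011 -0.092  0.191] [-0.947  0.127  0.039]
cm [ 0.08   0.558 -0.073] rv [ 0.003  0.004 -0.008] world [ 0.531 -0.289  0.191]
```

View pics/s5.png

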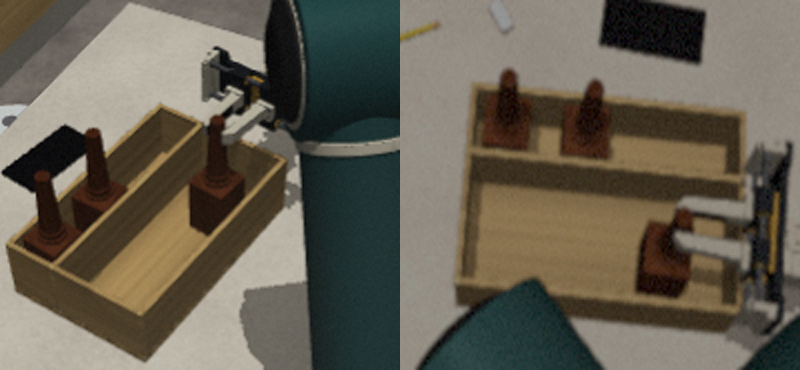

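Both views show the leg upright in the lane, clear of all walls (side block at (217,200), tip at (217,120)), with the bystanders in place. I lower it in small steps, watching the force.

arm_command(
  increments=[
    [[-0.05,0,0,0,0,0,1],[-0.1,0,0,0,0,0,1],[-0.1,0,0,0,0,0,1]],
  ],
)

```text
time: 8.22
ee_pos: [0.5254, -0.2872, 0.1903]
eef_rot: [[0.006, 0.985, 0.171], [0.002, -0.171, 0.985], [1.0, -0.005, -0.003]]
wrist_force: [-0.4, 0.4, -3.4]
finger_gap: 0.251
gripper_force: 59.8
```

arm_command(
  increments=[
    [[-0.05,0,0,0,0,0,1],[-0.1,0,0,0,0,0,1],[-0.1,0,0,0,0,0,1]],
  ],
)

```text
time: 8.47
ee_pos: [0.5253, -0.2875, 0.1889]
eef_rot: [[0.006, 0.985, 0.171], [0.001, -0.171, 0.985], [1.0, -0.006, -0.002]]
wrist_force: [-0.3, 0.3, -3.1]
finger_gap: 0.244
gripper_force: 59.8
```

Still hanging free at about 3 N, so lower more.

arm_command(
  increments=[
    [[-0.05,0,0,0,0,0,1],[-0.1,0,0,0,0,0,1],[-0.1,0,0,0,0,0,1]],
  ],
)

```text
time: 8.72
ee_pos: [0.5252, -0.2876, 0.1878]
eef_rot: [[0.006, 0.985, 0.171], [0.001, -0.171, 0.985], [1.0, -0.006, -0.002]]
wrist_force: [-0.5, 0.0, -3.9]
finger_gap: 0.248
gripper_force: 59.8
```

arm_command(
  increments=[
    [[-0.03,0,0,0,0,0,1],[-0.06,0,0,0,0,0,1],[-0.06,0,0,0,0,0,1]],
  ],
)

```text
time: 8.97
ee_pos: [0.5252, -0.2876, 0.1872]
eef_rot: [[0.006, 0.985, 0.171], [0.001, -0.171, 0.985], [1.0, -0.006, -0.002]]
wrist_force: [-0.1, -0.4, -3.4]
finger_gap: 0.248
gripper_force: 59.8
```

arm_command(
  increments=[
    [[-0.05,0,0,0,0,0,1],[-0.1,0,0,0,0,0,1],[-0.1,0,0,0,0,0,1]],
  ],
)

```text
time: 9.22
ee_pos: [0.5252, -0.2875, 0.1862]
eef_rot: [[0.006, 0.985, 0.171], [0.001, -0.171, 0.985], [1.0, -0.006, -0.002]]
wrist_force: [0.5, -0.0, -3.2]
finger_gap: 0.247
gripper_force: 59.8
```

arm_command(
  increments=[
    [[-0.05,0,0,0,0,0,1],[-0.1,0,0,0,0,0,1],[-0.1,0,0,0,0,0,1]],
  ],
)

```text
time: 9.47
ee_pos: [0.5253, -0.2877, 0.186]
eef_rot: [[0.005, 0.985, 0.171], [0.001, -0.171, 0.985], [1.0, -0.004, -0.002]]
wrist_force: [1.2, -0.5, 3.5]
finger_gap: 0.248
gripper_force: 60.0
```

The force flips to +3.5 N, so the foot is on the floor. I ease the grip, then open slowly.

arm_command(
  increments=[
    [[0,0,0,0,0,0,1],[0,0,0,0,0,0,1],[0,0,0,0,0,0,1],[0,0,0,0,0,0,1]],
  ],
  force=5,
)

```text
time: 9.8
ee_pos: [0.5253, -0.2877, 0.1858]
eef_rot: [[0.005, 0.985, 0.171], [0.001, -0.171, 0.985], [1.0, -0.005, -0.002]]
wrist_force: [0.7, -1.5, 5.9]
finger_gap: 0.265
gripper_force: 5.2
```

arm_command(
  increments=[
    [[0,0,0,0,0,0,0.48],[0,0,0,0,0,0,0.45],[0,0,0,0,0,0,0.4],[0,0,0,0,0,0,0.3],[0,0,0,0,0,0,0.1],[0,0,0,0,0,0,0],[0,0,0,0,0,0,0]],
  ],
)

```text
time: 10.38
ee_pos: [0.5252, -0.2875, 0.1852]
eef_rot: [[0.006, 0.985, 0.171], [0.001, -0.171, 0.985], [1.0, -0.006, -0.002]]
wrist_force: [-0.7, -0.2, -0.1]
finger_gap: 0.482
gripper_force: 0.0
```

```bash
python3 -c "
from h import *
where()
o=[]
for n in('side','top'):
  c=r.capture(n); i=c['img'][:,:,::-1]; i=i[100:195,260:340] if n=='side' else i[140:220,330:430]
  o.append(cv2.resize(i,(400,440),interpolation=cv2.INTER_CUBIC))
cv2.imwrite('pics/s6.png',np.hstack(o))"
```

```text
t 10.3833 bin [-0.017 -0.091  0.185] q [-52.191  29.473  87.299  67.59  126.899 -34.036] F [-0.655 -0.159 -0.147] gap 0.48163447310226504 0.0
```

View pics/s6.png

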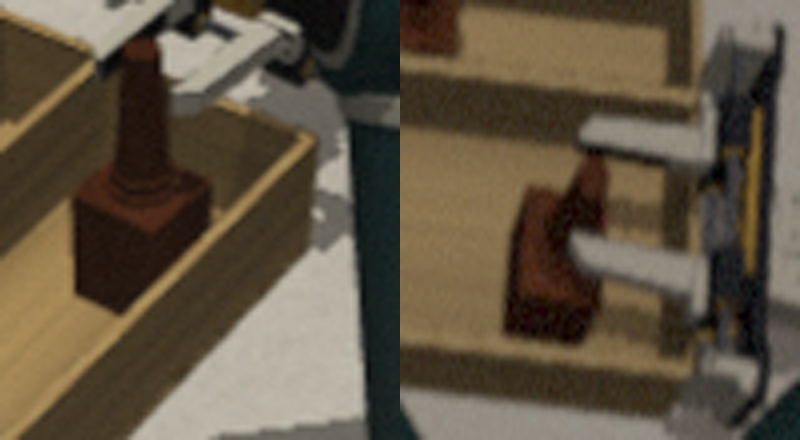

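The leg stands free between the open fingers (side tip at (143,50), block at (142,240)). In the top view the far finger is close to the tip at (595,160), so I open fully before backing straight out.

arm_command(
  increments=[
    [[0,0,0,0,0,0,-0.5],[0,0,0,0,0,0,-1],[0,0,0,0,0,0,-1],[0,0,0,0,0,0,-1],[0,0,-1.5,0,0,0,-1],[0,0,-4,0,0,0,-1],[0,0,-7,0,0,0,-1],[1,0,-9,0,0,0,-1]],
  ],
)

```text
time: 11.15
ee_pos: [0.5092, -0.3777, 0.1941]
eef_rot: [[0.007, 0.985, 0.172], [-0.001, -0.172, 0.985], [1.0, -0.007, -0.0]]
wrist_force: [0.3, 0.1, -0.5]
finger_gap: 0.989
gripper_force: 0.0
```

arm_command(
  increments=[
    [[3,0,0,0,0,0,-1],[6,0,0,0,0,0,-1],[8,0,0,0,0,0,-1],[8,0,0,0,0,0,-1],[8,0,0,0,0,0,-1]],
  ],
)

```text
time: 11.57
ee_pos: [0.5103, -0.3762, 0.2764]
eef_rot: [[0.005, 0.985, 0.171], [0.003, -0.171, 0.985], [1.0, -0.004, -0.003]]
wrist_force: [0.0, -0.6, -1.0]
finger_gap: 1.001
gripper_force: 0.0
```

```bash
python3 -c "
from h import *
where()
o=[]
for n in('side','top'):
  i=r.capture(n)['img'][:,:,::-1]; i=i[80:300,150:350] if n=='side' else i[100:250,180:420]
  o.append(cv2.resize(i,(400,400),interpolation=cv2.INTER_CUBIC))
cv2.imwrite('pics/s7.png',np.hstack(o))"
```

```text
t 11.5667 bin [-0.021 -0.181  0.276] q [-56.896  30.59   76.079  72.635 134.424 -23.651] F [ 0.042 -0.588 -0.984] gap 1.0012737504092348 0.0
```

View pics/s7.png

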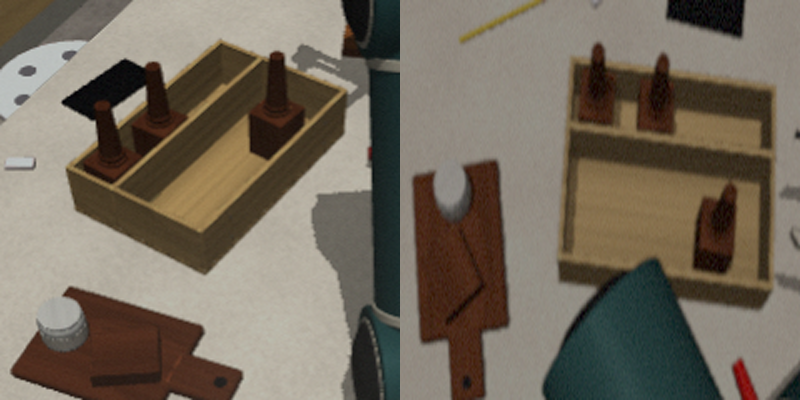

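All three legs stand: the lane leg at (277,105) side and (716,230) top, the others unmoved, and the block and tin still in place. The gripper is clear, so I hand in.

```bash
python3 -c "
from cell import r
print(r.close_job())"
```

```text
the job is handed in; nothing more can be done
None
```

The toppled leg now stands upright and released on its foot in the lane, eased down under grip all the way; in the last pictures the other legs, the block and the tin looked unmoved, and the job is handed in, with no verdict shown.

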